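# Fold a row of vial caps shut with one fingertip pass

## Robot

A 6-joint arm with a two-finger parallel gripper is mounted at the origin on the work surface. World frame = base frame: x ahead of the robot, y to its left, z up, the work surface at z = 0. Lengths are in m, angles in degrees, forces in N, time in s.
With the tool pointing down it reaches from about 0.35 to 0.875 m from the base axis. Payload 4.2 kg.
Tool frame: the origin (TCP) lies on the front face of the gripper's body, between the roots of the fingers; the fingertips stand 70 mm ahead of it and the grasp point (between the pads) lies 51 mm ahead of it; z points along the fingers, y is the line along which they close (so a half turn about z gives the same grasp; the last joint's range is limited). The gripper opens to 87 mm and grips with 3 to 60 N. Pads are 19 mm wide; open, the fingers measure 117 mm over their backs; the gripper's body (75 mm by 190 mm) begins 51 mm behind the grasp point.
Start: joints at [-61.788, 22.042, 0.453, 0, -68.411, -14.817], TCP at [0.145, -0.608, 0.292] pointing down, gripper open.
Joint ranges: [-179.83, 179.83], [-69.29, 118.12], [-61.27, 80.66], [-181.25, 117.63], [-171.15, -9.14], [-177.46, 177.46]. Speed limits (degrees/s): [159.86, 159.86, 180, 180, 180, 180].

## Interface

Orientations are given as a 3x3 rotation matrix whose columns are the frame's x, y, z axes.
In Python, from station import r gives the robot as it stands.
- The arm moves only by the shell command python3 -m pendant 'ROWS' [OPENING]. ROWS is JSON, a list of rows, each a list of 2 entries, a list of its own where there are three numbers: the shift along the tool's x, y, z in mm, then the turn, a rotation vector about the tool's x, y, z in rad. A call has 1 to 10 rows; each row is the pose to reach, as a shift and turn from the pose commanded when the call began, along the tool's axes at that moment; what a row does not reach only later rows make up. A row lasts 1/10 s, in which the tool goes at most 50 mm and 8.59 degrees, less where a joint would pass 70% of its speed; a pose out of reach is approached as far as the arm can. A call with a gripper value outside its range is refused whole. OPENING is the opening, from 0 (shut) to 1 (fully open), set as the call begins (- or left out, the last holds). The fingers move at their own pace and stop on an object; the grip force is fixed at half the most. Time passes only in rows, so rows that repeat a pose let the fingers close. It gives the time, the measured TCP pose, the force, the opening and the grip force at its end, in the units of the state.
- r.sense(): the state, without advancing time (a new reading comes with each control period).
- r.capture(name): name is "side" or "top" or "wrist"; returns a dict with "frame" (480x640x3 uint8, red, green, blue), "vertical_fov" (degrees; the focal length in pixels is half the picture's height over the tangent of half this angle, whatever the lens; pixels are square), "cx", "cy" (the principal point, pixels), "rvec" (rotation vector, rad) and "tvec" (3), from world to camera coordinates, as OpenCV has them. Camera axes: x right, y down, z forward; pixel columns grow to the right and rows downward; lengths in m; the calibration is good to about 2 mm. The wrist camera is an equidistant fisheye: a pixel r from the principal point sees the ray r / f radians off the axis. A picture is of the moment at which its call begins. There is no depth.
- r.finish_job(): hands the job in; it is judged then, once.
The state is a dict: "time_s": time; "joints": joint angles; "joint_velocities": joint speeds; "effort": joint torques, N m; "tcp_pos": TCP position; "ee_rot": TCP orientation; "wrist_force": force on the tool from outside, world axes, zero at the start; "moment": the same for the moment, N m; "gripper_width": opening from 0.0 (shut) to 1.0 (fully open); "gripper_force": force on a finger pad.
Only numpy, scipy, OpenCV 4.12 (cv2) and the standard library are available. Lean on these libraries where they do the work, as an engineer would, in place of code of your own. Each camera call takes 0.05 s, during which the arm holds its last target. There are 200 camera calls.

## Task

The four seed vials in the rack have been left with their hinged caps ajar. With closed fingers, run the fingertips lightly along the tops of the row in one pass, starting at the end that the caps' hinges face and going on towards the thumb lips without lifting off between caps, so that the caps fold shut one after another and all end up closed. Only touch the caps, gently: do not take hold of or lift a vial, do not shove the rack along or knock the things around it, and then bring the hand clear.

Things in the scene. Friction and masses are not known exactly. Their poses are not given: they have to be found in the camera images.
- rack: Blue steel vial rack, loose, 236 mm long (x), 66 mm wide (y), 48 mm high, about 1.6 kg. Origin: centre of its underside; z up. Four holes in one row along x, at -84, -28, 28 and 84 mm. Top deck at 48 mm; the vials stand at 14 mm on springy rubber seats (yield from 1.5 N on, 2.5 N/mm, up to 5 mm). Its -x end is the first end (vial0), its +x end the last (vial3).
- rack_first_end (a point): Middle of the upper edge of the rack's first end (the end of vial0).
- rack_last_end (a point): Middle of the upper edge of the rack's last end (the end of vial3).
- vial0: Milky, slick plastic specimen vial, number 1 from the first end: round, 36 mm across, 70 mm high, loose in its hole, about 55 g. Origin: centre of its underside; z up; the cap's hinge is on its -x side, turned at most about 15 degrees from the rack's -x direction.
- vial1: Milky, slick plastic specimen vial, number 2 from the first end: round, 36 mm across, 70 mm high, loose in its hole, about 55 g. Origin: centre of its underside; z up; the cap's hinge is on its -x side, turned at most about 15 degrees from the rack's -x direction.
- vial2: Milky, slick plastic specimen vial, number 3 from the first end: round, 36 mm across, 70 mm high, loose in its hole, about 55 g. Origin: centre of its underside; z up; the cap's hinge is on its -x side, turned at most about 15 degrees from the rack's -x direction.
- vial3: Milky, slick plastic specimen vial, number 4 from the first end: round, 36 mm across, 70 mm high, loose in its hole, about 55 g. Origin: centre of its underside; z up; the cap's hinge is on its -x side, turned at most about 15 degrees from the rack's -x direction.
- cap0 (a joint): White cap of vial0, rad: 0 = shut, more = open (stop 1.9). Level hinge 22.5 mm from the vial's axis on its -x side, 70 mm above its underside; an ajar cap rises towards the last end. Disc 41 mm across, 3 mm thick; on its free side a 14 mm wide lip and a ramped thumb ridge, the cap's highest part when shut: 77 mm above the vial's underside (91 mm above the table). Weak friction holds it; under 1 N moves it.
- lip0 (a point): Outer edge of the lip of vial0's cap, 49 mm from the hinge line; moves with the cap.
- cap1 (a joint): White cap of vial1, rad: 0 = shut, more = open (stop 1.9). Level hinge 22.5 mm from the vial's axis on its -x side, 70 mm above its underside; an ajar cap rises towards the last end. Disc 41 mm across, 3 mm thick; on its free side a 14 mm wide lip and a ramped thumb ridge, the cap's highest part when shut: 77 mm above the vial's underside (91 mm above the table). Weak friction holds it; under 1 N moves it.
- lip1 (a point): Outer edge of the lip of vial1's cap, 49 mm from the hinge line; moves with the cap.
- cap2 (a joint): White cap of vial2, rad: 0 = shut, more = open (stop 1.9). Level hinge 22.5 mm from the vial's axis on its -x side, 70 mm above its underside; an ajar cap rises towards the last end. Disc 41 mm across, 3 mm thick; on its free side a 14 mm wide lip and a ramped thumb ridge, the cap's highest part when shut: 77 mm above the vial's underside (91 mm above the table). Weak friction holds it; under 1 N moves it.
- lip2 (a point): Outer edge of the lip of vial2's cap, 49 mm from the hinge line; moves with the cap.
- cap3 (a joint): White cap of vial3, rad: 0 = shut, more = open (stop 1.9). Level hinge 22.5 mm from the vial's axis on its -x side, 70 mm above its underside; an ajar cap rises towards the last end. Disc 41 mm across, 3 mm thick; on its free side a 14 mm wide lip and a ramped thumb ridge, the cap's highest part when shut: 77 mm above the vial's underside (91 mm above the table). Weak friction holds it; under 1 N moves it.
- lip3 (a point): Outer edge of the lip of vial3's cap, 49 mm from the hinge line; moves with the cap.
- petri_dish: Closed clear Petri dish, 91 mm across, 15 mm high, lying beside the rack. Origin: centre of its underside. Leave alone.
- dropper_bottle: Amber dropper bottle, 33 mm across, 95 mm high with its black teat, standing beside the rack. Origin: centre of its underside. Leave alone.
- slide_box: Closed wooden box for slides, 100 by 82 mm, 36 mm high, beside the rack. Origin: centre of its underside. Leave alone.
Not all that is in view belongs to the job. Leave any green or pink look-alike of the vial2 alone.

How it is judged (in metres and radians):
On the way, in this order (a step that is already met when the one before it is completed fails the run):
1. the first cap along the row is folded shut, the later ones still ajar (value of joint cap0 below 0.1 rad and value of joint each of cap1, cap2, cap3 above 0.1 rad).
2. the second cap along the row is folded shut, the later ones still ajar (value of joint cap1 below 0.1 rad and value of joint each of cap2, cap3 above 0.1 rad).
3. the third cap along the row is folded shut, the later ones still ajar (value of joint cap2 below 0.1 rad and value of joint cap3 above 0.1 rad).
4. the last cap along the row is folded shut (value of joint cap3 below 0.1 rad).
At the end, for the whole second after the job is handed in: All four caps are within 0.10 rad of shut (lip less than 5 mm up), every vial stands upright and down in its hole, the rack stands at rest with both ends within 20 mm of where they began, and dish, bottle and box have not moved more than 15 mm (value of joint each of cap0, cap1, cap2, cap3 below 0.1 rad and z of each of vial0, vial1, vial2, vial3 in the frame of rack below 0.019 m and angle between each of vial0, vial1, vial2, vial3's own z axis and vertical below 0.12 rad and linear speed of each of vial0, vial1, vial2, vial3, rack below 0.02 m/s and height (world z) of rack below 0.004 m and distance of each of rack_first_end, rack_last_end from where it was at the start of the episode below 0.02 m and distance of each of petri_dish, dropper_bottle, slide_box from where it was at the start of the episode below 0.015 m); the robot touches nothing.
It fails at once if the hand lifts off the row before the pass is finished (first cap shut, last still ajar, fingertips more than about 30 mm above the level of shut caps) (value of joint cap0 below 0.1 rad and value of joint cap3 above 0.1 rad and z of the grasp point in the frame of rack above 0.14 m).
It fails at once if a vial or the rack is lifted (10 mm), or the rack is shoved (an end moved more than 30 mm) (z of any of vial0, vial1, vial2, vial3 in the frame of rack above 0.024 m or height (world z) of rack above 0.01 m or distance of any of rack_first_end, rack_last_end from where it was at the start of the episode above 0.03 m).
It fails at once if a cap is folded back instead of shut (beyond 1.2 rad) (value of joint any of cap0, cap1, cap2, cap3 above 1.2 rad).
It fails at once if the touch is not gentle: more than 25 N on a vial or the rack (contact force between any of the arm, the fingers and vial0 above 25 N or contact force between any of the arm, the fingers and vial1 above 25 N or contact force between any of the arm, the fingers and vial2 above 25 N or contact force between any of the arm, the fingers and vial3 above 25 N or contact force between any of the fingers, the arm and rack above 25 N).
It fails at once if the dish, bottle or box is knocked (moved more than 15 mm) (distance of any of petri_dish, dropper_bottle, slide_box from where it was at the start of the episode above 0.015 m).
It also fails if it takes over 38 s, if anything falls off the work surface, if the arm or the gripper's body presses on something with over 40 N, if the wrist force passes 120 N, or if a joint passes its speed limit or range.

## Working session

There is one attempt and no reset: what is moved stays moved. The work goes in short steps, Python scripts to look and compute and a shell command to move; the robot and the scene stay as the last step left them, time stands still between calls to the robot, and variables do not carry over. Pictures are saved under pics/ and viewed, at most 10 in all, crops included, and the job is handed in when it is done.

```bash
mkdir -p pics
cat > h.py <<'E'
import numpy as np,cv2
from station import r
def ray(c,u,v):
    f=240/np.tan(np.radians(c['vertical_fov'])/2)
    R=cv2.Rodrigues(np.array(c['rvec'],float))[0];t=np.array(c['tvec'],float).ravel()
    d=R.T@np.array([(u-c['cx'])/f,(v-c['cy'])/f,1.]);return -R.T@t,d
def at(c,u,v,z):
    o,d=ray(c,u,v);return o+d*(z-o[2])/d[2]
def proj(c,p):
    f=240/np.tan(np.radians(c['vertical_fov'])/2)
    R=cv2.Rodrigues(np.array(c['rvec'],float))[0];q=R@np.array(p,float)+np.array(c['tvec'],float).ravel()
    return f*q[0]/q[2]+c['cx'],f*q[1]/q[2]+c['cy']
E
python3 - <<'E'
from h import *
import pickle
for n in('top','side'):
    c=r.capture(n);pickle.dump(c,open(n+'.pkl','wb'));cv2.imwrite(f'pics/{n}0.png',c['frame'][:,:,::-1]);print(n,c['vertical_fov'],ray(c,320,240))
s=r.sense();print(s['time_s'],s['tcp_pos'],s['ee_rot'],s['gripper_width'])
E
```

```text
top 53.36672924424519 (array([0.43097494, 0.0281561 , 0.83577186]), array([ 0.14833304,  0.01692953, -0.98879848]))
side 47.5513605962046 (array([0.51314496, 0.61120864, 0.66799129]), array([ 0.03025999, -0.69864736, -0.7152306 ]))
0.1 [ 0.14472191 -0.60760662  0.29128377] [[-9.72829968e-01 -2.31520117e-01 -5.37767611e-04]
 [-2.31520724e-01  9.72828171e-01  1.87170663e-03]
 [ 8.98177444e-05  1.94535665e-03 -9.99998104e-01]] 1.0007113587936656
```

View pics/top0.png

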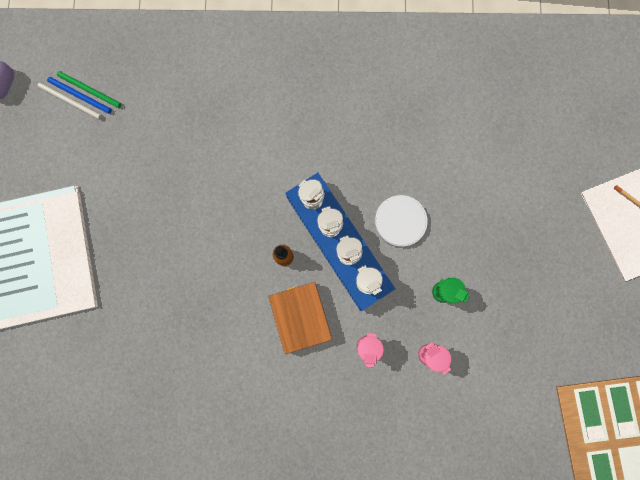

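View pics/side0.png

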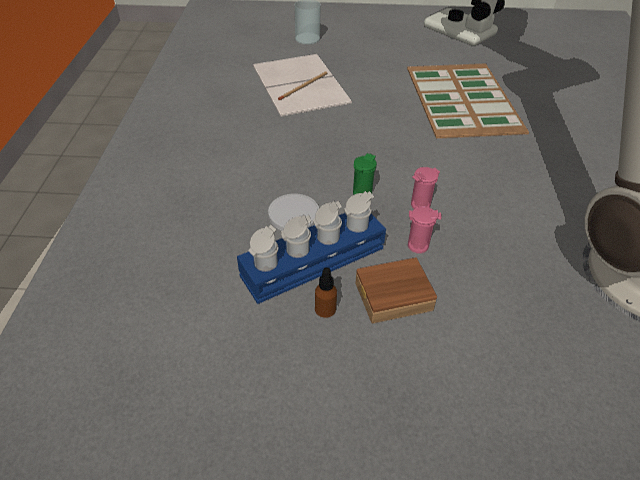

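The rack with four white vials shows in top at (340,240) and in side at (312,245). The look-alikes are green (450,290) and pink (370,349) and (436,357) in top, and I leave those alone. The white vials in top are at (311,193), (330,222), (349,250) and (369,281). Next I'll take close crops to find the hinge side.

Run:
```python
import cv2
a=cv2.imread('pics/top0.png')[165:315,260:420];b=cv2.imread('pics/side0.png')[180:310,230:395]
cv2.imwrite('pics/ct.png',cv2.resize(a,None,fx=4,fy=4,interpolation=2)[:600]);cv2.imwrite('pics/cs.png',cv2.resize(b,None,fx=4.5,fy=4.5,interpolation=2))
```

```text
(no output)
```

View pics/ct.png

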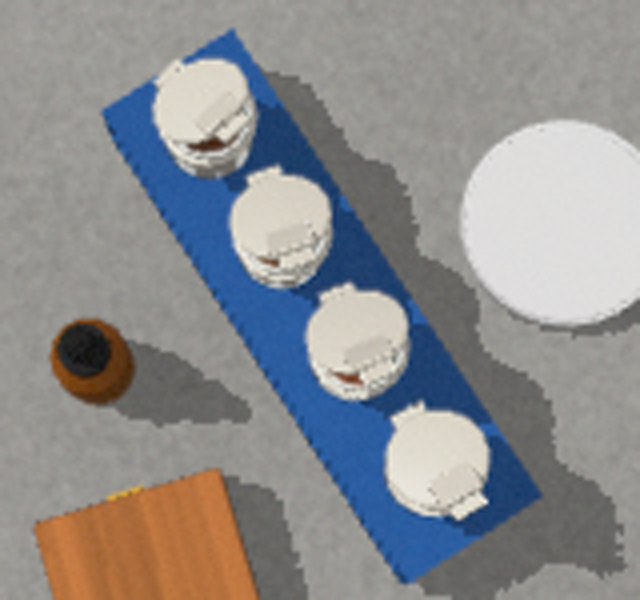

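View pics/cs.png

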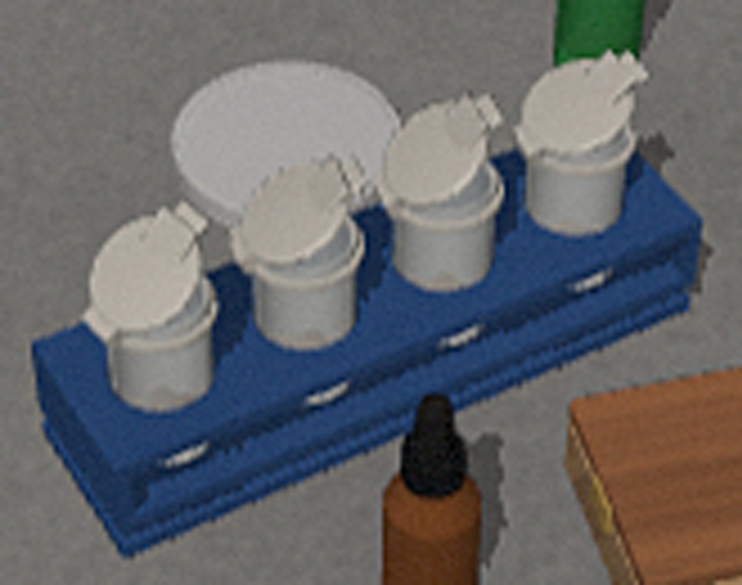

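Top crop: the hinge tabs are at the upper-left of each cap and the lips at the lower-right. So the first end is at top pixel (302,182) and the last end at (378,300). The deck corners are crop (103,110), (235,30), (541,494) and (405,583). The side crop agrees, with the lips raised towards the right.

Run:
```python
from h import *
import pickle
c=pickle.load(open('top.pkl','rb'))
P=np.array([at(c,260+u/4,165+v/4,.048) for u,v in((103,110),(235,30),(541,494),(405,583))])
f=(P[0]+P[1])/2;l=(P[2]+P[3])/2;ctr=P.mean(0);d=(l-f);L=np.linalg.norm(d);d/=L
print(P.round(4),'first',f.round(4),'last',l.round(4),'ctr',ctr.round(4),'L',L,'W',np.linalg.norm(P[0]-P[1]),'yaw',np.degrees(np.arctan2(d[1],d[0])))
s=pickle.load(open('side.pkl','rb'))
# side deck corners from crop
Q=np.array([at(s,230+u/4.5,180+v/4.5,.048) for u,v in((38,345),(127,472),(698,225))]);print(Q.round(4))
for k in(-84,-28,28,84): print(k,(ctr+d*k/1e3).round(4))
print('bottle',at(c,283,253,.09),'box',[at(c,u,v,.036).round(3) for u,v in((269,295),(315,283),(331,341),(286,353))])
st=r.sense();R=np.array(st['ee_rot']);t=np.array(st['tcp_pos'])
print('tool yaw of y',np.degrees(np.arctan2(R[1,1],R[0,1])),'row dir in tool',R.T@np.r_[d[:2],0],'ctr in tool',R.T@(ctr-t))
```

```text
[[ 0.6294  0.1015  0.048 ]
 [ 0.6654  0.0463  0.048 ]
 [ 0.4712 -0.0834  0.048 ]
 [ 0.4339 -0.0281  0.048 ]] first [0.6474 0.0739 0.048 ] last [ 0.4526 -0.0558  0.048 ] ctr [0.55   0.0091 0.048 ] L 0.23407544281502643 W 0.06587925597590669 yaw -146.34961413159655
[[ 0.663   0.0505  0.048 ]
 [ 0.6248  0.1043  0.048 ]
 [ 0.4354 -0.0245  0.048 ]]
-84 [0.6199 0.0556 0.048 ]
-28 [0.5733 0.0246 0.048 ]
28 [ 0.5267 -0.0065  0.048 ]
84 [ 0.4801 -0.0375  0.048 ]
bottle [0.52099075 0.09874312 0.09      ] box [array([0.457, 0.125, 0.036]), array([0.478, 0.049, 0.036]), array([0.384, 0.02 , 0.036]), array([0.363, 0.093, 0.036])]
tool yaw of y 103.38660970504634 row dir in tool [ 9.38108145e-01 -3.46341970e-01 -5.89501013e-04] ctr in tool [-0.53706033  0.50560973  0.24421958]
```

```bash
cat >> h.py <<'E'
C=np.array([.5495,.0105]);D=np.array([-.8323,-.5543])
def where():
    s=r.sense();t=np.array(s['tcp_pos']);R=np.array(s['ee_rot']);p=t+.07*R[:,2]
    print('t',round(s['time_s'],2),'tip u,v,z mm',((p[:2]-C)@D*1e3).round(1),((p[:2]-C)@[.5543,-.8323]*1e3).round(1),(p[2]*1e3).round(1),'yaw x',np.degrees(np.arctan2(R[1,0],R[0,0])).round(2),'tilt',R[:2,2].round(4),'F',np.round(s['wrist_force'],1),'w',round(s['gripper_width'],3))
E
python3 -m pendant '[[[-50,42,0],[0,0,-0.15]],[[-100,84,0],[0,0,-0.3]],[[-150,126,0],[0,0,-0.3536]],[[-190,159,0],[0,0,-0.3536]],[[-230,193,0],[0,0,-0.3536]],[[-270,226,0],[0,0,-0.3536]],[[-310,260,0],[0,0,-0.3536]],[[-350,293,0],[0,0,-0.3536]],[[-390,327,0],[0,0,-0.3536]],[[-390,327,0],[0,0,-0.3536]]]' 0
python3 -c "from h import *;where()"
```

```text
time_s: 1.1
tcp_pos: [0.4437, -0.2047, 0.2922]
ee_rot: [[-0.832, -0.554, -0.0], [-0.554, 0.832, 0.0], [0.0, 0.0, -1.0]]
wrist_force: [0.7, -1.1, 0.4]
gripper_width: 0.174
gripper_force: 0.0
t 1.1 tip u,v,z mm 207.3 120.5 222.2 yaw x -146.33 tilt [-0.0001  0.0001] F [ 0.7 -1.1  0.4] w 0.174
```

```bash
python3 -m pendant '[[[-40,14,0],[0,0,0]],[[-80,28,0],[0,0,0]],[[-120,42,0],[0,0,0]],[[-160,56,0],[0,0,0]],[[-200,70,0],[0,0,0]],[[-240,84,0],[0,0,0]],[[-280,98,0],[0,0,0]],[[-320,112,0],[0,0,0]],[[-347,120.5,0],[0,0,0]],[[-347,120.5,30],[0,0,0]]]'
python3 -m pendant '[[[0,0,30],[0,0,0]],[[0,0,60],[0,0,0]],[[0,0,85],[0,0,0]],[[0,0,85],[0,0,0]]]'
python3 - <<'E'
from h import *
where()
for n in('top','side'):
    c=r.capture(n);R=cv2.Rodrigues(np.array(c['rvec'],float))[0]
    im=c['frame'][:,:,::-1].copy()
    a=im[130:320,240:430] if n=='top' else im[120:320,200:400]
    cv2.imwrite(f'pics/{n}1.png',a)
a=cv2.resize(cv2.imread('pics/top1.png'),(400,400),interpolation=2);b=cv2.resize(cv2.imread('pics/side1.png'),(400,400),interpolation=2)
cv2.imwrite('pics/both1.png',cv2.hconcat([a,b]))
E
```

```text
time_s: 2.1
tcp_pos: [0.6689, 0.0894, 0.2648]
ee_rot: [[-0.83, -0.557, 0.009], [-0.557, 0.83, 0.002], [-0.009, -0.004, -1.0]]
wrist_force: [-1.3, -0.2, 0.4]
gripper_width: 0.004
gripper_force: 0.0
time_s: 2.5
tcp_pos: [0.6627, 0.0853, 0.1722]
ee_rot: [[-0.833, -0.553, -0.01], [-0.553, 0.833, -0.002], [0.01, 0.003, -1.0]]
wrist_force: [-0.1, 0.6, 0.6]
gripper_width: 0.007
gripper_force: 0.0
t 2.5 tip u,v,z mm -135.0 0.2 102.2 yaw x -146.39 tilt [-0.0099 -0.0024] F [-0.1  0.6  0.6] w 0.007
```

View pics/both1.png

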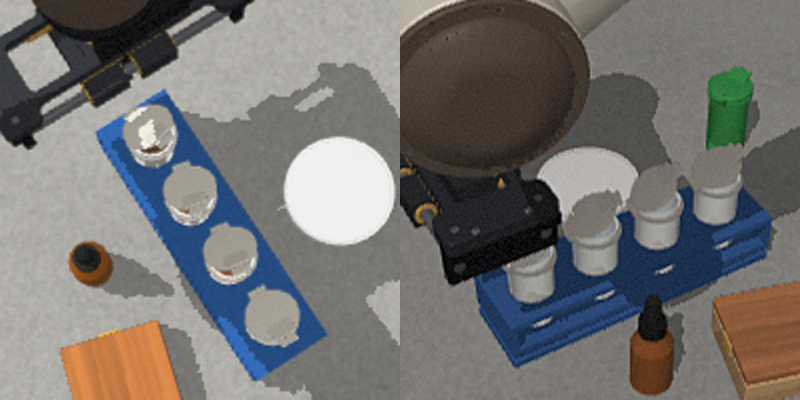

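```bash
python3 -m pendant '[[[0,0,0],[0,0,0]],[[0,0,0],[0,0,0]],[[0,0,0],[0,0,0]],[[0,0,0],[0,0,0]]]' >/dev/null
python3 -c "from h import *;where()"
```

```text
t 3.0 tip u,v,z mm -138.4 1.4 108.2 yaw x -146.34 tilt [0.0013 0.0005] F [-0.8 -0.2  1. ] w 0.006
```

```bash
python3 -m pendant '[[[5,0,5],[0,0,0]],[[10,0,8],[0,0,0]],[[15,0,10],[0,0,0]],[[20,0,10],[0,0,0]],[[24,0,10],[0,0,0]],[[28,0,10],[0,0,0]],[[32,0,10],[0,0,0]],[[36,0,10],[0,0,0]],[[40,0,10.5],[0,0,0]],[[43,0,11],[0,0,0]]]' >/dev/null
python3 -c "from h import *;where()"
```

```text
t 4.0 tip u,v,z mm -94.9 1.4 96.4 yaw x -146.34 tilt [0.0004 0.0002] F [-0.2 -0.8 -0.5] w 0.004
```

```bash
python3 -m pendant '[[[3,0,0.5],[0,0,0]],[[6,0,1],[0,0,0]],[[9,0,2],[0,0,0]],[[12,0,3],[0,0,0]],[[15,0,3.5],[0,0,0]],[[18,0,4],[0,0,0]],[[20,0,4.5],[0,0,0]],[[22,0,5],[0,0,0]]]' >/dev/null
python3 -c "from h import *;where()"
python3 -m pendant '[[[2,0,0.5],[0,0,0]],[[4,0,1],[0,0,0]],[[6,0,1],[0,0,0]],[[8,0,1],[0,0,0]]]' >/dev/null
python3 - <<'E'
from h import *
where()
c=r.capture('side');cv2.imwrite('pics/s2.png',cv2.resize(c['frame'][150:300,220:400,::-1],None,fx=4,fy=4,interpolation=2))
E
```

```text
t 4.8 tip u,v,z mm -72.9 1.4 91.2 yaw x -146.35 tilt [-0. -0.] F [ 0.2 -0.1 -0.7] w 0.006
t 5.2 tip u,v,z mm -65.4 1.5 90.6 yaw x -146.33 tilt [0.0012 0.0002] F [ 0.3 -0.1  2.2] w 0.007
```

View pics/s2.png

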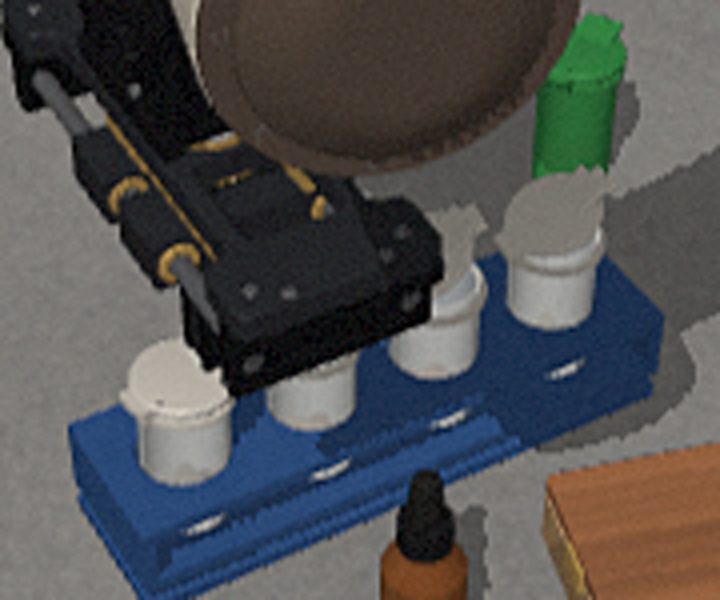

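```bash
python3 -m pendant '[[[2,0,0.5],[0,0,0]],[[4,0,0.5],[0,0,0]],[[7,0,-1],[0,0,0]],[[10,0,-3],[0,0,0]],[[13,0,-5],[0,0,0]],[[16,0,-6],[0,0,0]],[[19,0,-6],[0,0,0]],[[22,0,-6],[0,0,0]],[[25,0,-6],[0,0,0]],[[27,0,-6],[0,0,0]]]' >/dev/null
python3 -c "from h import *;where()"
python3 -m pendant '[[[3,0,0.5],[0,0,0]],[[6,0,1],[0,0,0]],[[9,0,2],[0,0,0]],[[12,0,3],[0,0,0]],[[15,0,3.5],[0,0,0]],[[18,0,4],[0,0,0]],[[21,0,5],[0,0,0]],[[24,0,6],[0,0,0]],[[27,0,6.5],[0,0,0]],[[30,0,6.5],[0,0,0]]]' >/dev/null
python3 - <<'E'
from h import *
where()
c=r.capture('side');cv2.imwrite('pics/s3.png',cv2.resize(c['frame'][150:300,220:400,::-1],None,fx=4,fy=4,interpolation=2))
E
```

```text
t 6.25 tip u,v,z mm -37.8 1.3 96.2 yaw x -146.35 tilt [-0.0002 -0.    ] F [ 0.3  0.1 -0.1] w 0.004
t 7.25 tip u,v,z mm -8.8 1.6 90.4 yaw x -146.32 tilt [0.0023 0.0004] F [1.5 0.6 2.4] w 0.008
```

View pics/s3.png

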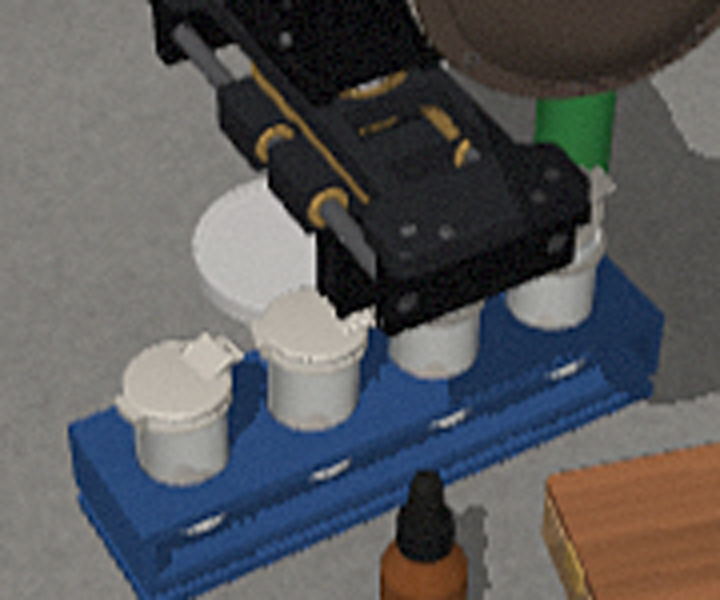

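Caps 0 and 1 look shut in the side crop at (185,385) and (310,330), and the rack hasn't moved. I'll repeat the same pattern for cap 2.

```bash
python3 -m pendant '[[[2,0,0.5],[0,0,0]],[[4,0,0.5],[0,0,0]],[[7,0,-1],[0,0,0]],[[10,0,-3],[0,0,0]],[[13,0,-5],[0,0,0]],[[16,0,-6],[0,0,0]],[[19,0,-6],[0,0,0]],[[22,0,-6],[0,0,0]],[[25,0,-6],[0,0,0]],[[26,0,-6],[0,0,0]]]' >/dev/null
python3 -c "from h import *;where()"
python3 -m pendant '[[[3,0,0.5],[0,0,0]],[[6,0,1],[0,0,0]],[[9,0,2],[0,0,0]],[[12,0,3],[0,0,0]],[[15,0,3.5],[0,0,0]],[[18,0,4],[0,0,0]],[[21,0,5],[0,0,0]],[[24,0,6],[0,0,0]],[[27,0,6.5],[0,0,0]],[[30,0,6.5],[0,0,0]]]' >/dev/null
python3 - <<'E'
from h import *
where()
c=r.capture('side');cv2.imwrite('pics/s4.png',cv2.resize(c['frame'][150:300,220:400,::-1],None,fx=4,fy=4,interpolation=2))
E
```

```text
t 8.3 tip u,v,z mm 18.4 1.3 95.7 yaw x -146.35 tilt [-0.0005 -0.0001] F [ 0.2  0.3 -0.1] w 0.009
t 9.3 tip u,v,z mm 46.8 1.8 90.1 yaw x -146.31 tilt [0.0032 0.0005] F [1.7 1.6 4.1] w 0.001
```

View pics/s4.png

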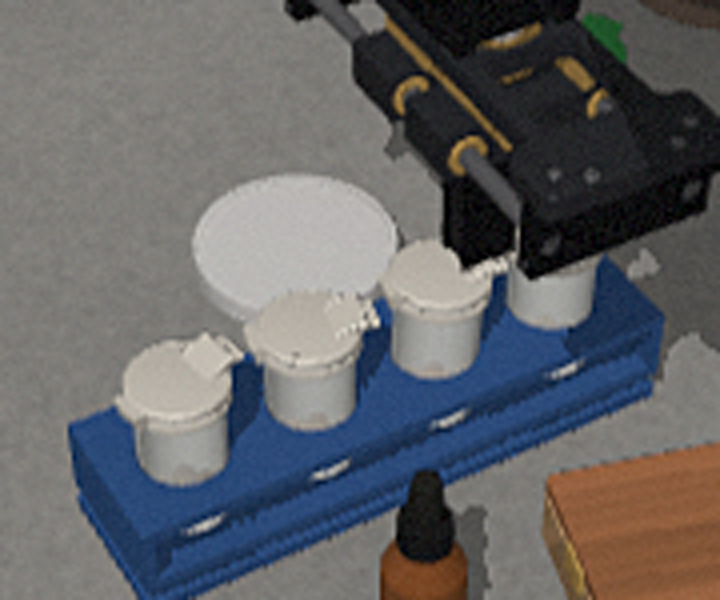

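Caps 0–2 are shut in the side crop at (180,385), (305,330) and (440,275). Cap 3 is next.

```bash
python3 -m pendant '[[[2,0,0],[0,0,0]],[[4,0,0],[0,0,0]],[[7,0,-1.5],[0,0,0]],[[10,0,-3.5],[0,0,0]],[[13,0,-5.5],[0,0,0]],[[16,0,-6.5],[0,0,0]],[[19,0,-6.5],[0,0,0]],[[22,0,-6.5],[0,0,0]],[[25,0,-6.5],[0,0,0]],[[26,0,-6.5],[0,0,0]]]' >/dev/null
python3 -c "from h import *;where()"
python3 -m pendant '[[[3,0,0.5],[0,0,0]],[[6,0,1],[0,0,0]],[[9,0,2],[0,0,0]],[[12,0,3],[0,0,0]],[[15,0,3.5],[0,0,0]],[[18,0,4],[0,0,0]],[[21,0,5],[0,0,0]],[[24,0,6],[0,0,0]],[[27,0,6.5],[0,0,0]],[[30,0,6.5],[0,0,0]]]' >/dev/null
python3 -c "from h import *;where()"
python3 -m pendant '[[[3,0,0],[0,0,0]],[[6,0,0],[0,0,0]],[[10,0,-0.5],[0,0,0]],[[14,0,-1],[0,0,0]],[[18,0,-3],[0,0,0]],[[23,0,-6],[0,0,0]],[[30,0,-16],[0,0,0]],[[35,0,-40],[0,0,0]],[[35,0,-70],[0,0,0]],[[35,0,-100],[0,0,0]]]' >/dev/null
python3 -m pendant '[[[0,-40,-20],[0,0,0]],[[0,-80,-20],[0,0,0]],[[0,-120,-20],[0,0,0]],[[0,-160,-20],[0,0,0]],[[0,-200,-20],[0,0,0]],[[0,-200,-20],[0,0,0]],[[0,-200,-20],[0,0,0]],[[0,-200,-20],[0,0,0]],[[0,-200,-20],[0,0,0]]]' >/dev/null
python3 - <<'E'
from h import *
where()
a=[cv2.resize(r.capture(n)['frame'][y:y+160,x:x+160,::-1],(400,400),interpolation=2) for n,x,y in(('top',260,160),('side',230,160))]
cv2.imwrite('pics/e.png',cv2.hconcat(a))
E
```

```text
t 10.35 tip u,v,z mm 74.3 1.3 95.7 yaw x -146.36 tilt [-0.0001  0.    ] F [-0.2  0.8  0.2] w 0.004
t 11.35 tip u,v,z mm 102.5 2.0 90.2 yaw x -146.3 tilt [0.0038 0.0004] F [0.9 1.6 5.2] w 0.003
t 13.25 tip u,v,z mm 139.1 200.3 209.9 yaw x -146.29 tilt [0.0002 0.0001] F [-0.8 -0.5  0.4] w 0.01
```

View pics/e.png

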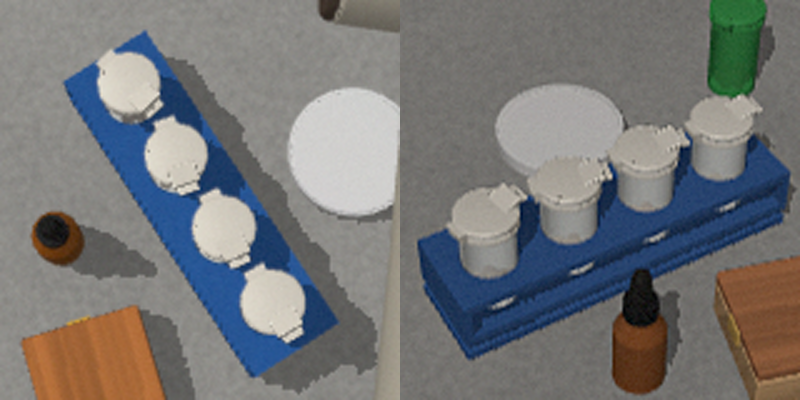

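All four caps look shut and the rack is in place. I'll use the last close crop to be sure.

Run:
```python
from h import *
a=r.capture('side')['frame'][190:275,240:380,::-1]
cv2.imwrite('pics/e2.png',cv2.resize(a,(790,480),interpolation=cv2.INTER_CUBIC))
```

```text
(no output)
```

View pics/e2.png

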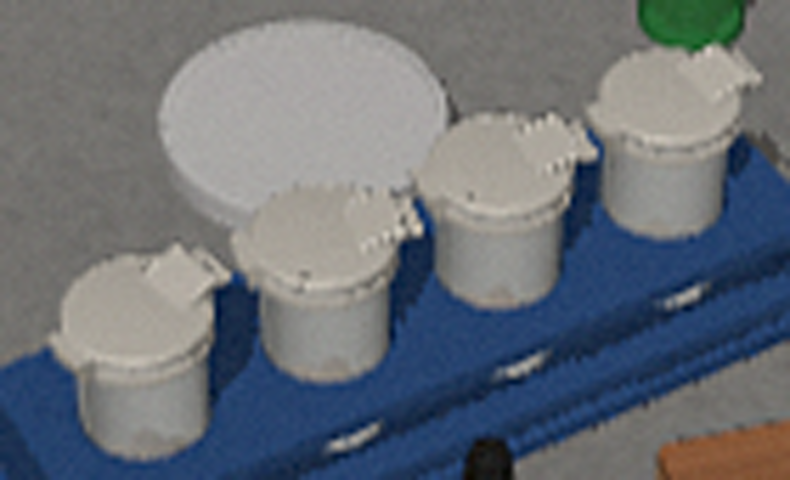

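All four caps lie flat on their rims, at (140,310), (325,240), (500,165) and (670,95), and the vials stand upright in the rack.

```bash
python3 -c "from station import r;print(r.finish_job())"
```

```text
the job is handed in; nothing more can be done
None
```

I folded all four caps shut one after another in a single light pass, with about 5 N the highest force I read, then moved the hand clear and handed the job in; the last pictures show the caps flat and the rack in place, but no verdict came back.

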